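Check two case lids and pin the sound one

TASK

Check the hinges of the two small cases, the one on the robot's left (+y) first: lift each lid by its tab well past halfway (about 50 degrees) and let go; a good lid drops shut, a stiff one stays up. When both have been checked, lock the good case with the slim pin from the rack, pushed down through the eyelet at its front until its collar rests on the ear, and leave the stiff case rejected with its lid standing open. Leave the thick pin and the other things on the bench where they are.

Things in the scene. Friction and masses are not known exactly. Their poses are not given: they have to be found in the camera images.
- case_a: Small black hinged equipment case with aluminium trim, fixed to the bench, 120 deep (its x) x 160 wide (its y) x 89 mm tall when shut. There are two alike (case_a, case_b); either may stand on the left (+y). Exactly one of the two has a free hinge and the other a stiff one; looks do not tell which. Origin: centre of the underside; its front with the steel ear faces its own -x, roughly towards the robot; hinge line along its y, 60 mm behind the origin (+x), 75 mm up.
- lid_a (a joint): Lid angle of case_a in rad: 0 shut, grows as the front rises, stopped by a stay at 1.2. A free lid falls shut by itself within about two seconds when let go at any angle; a stiff lid needs about 5 N at its tab and stays where it is left.
- grip_a (a point): Grip point on the upright steel tab of case_a's lid. The tab stands on the lid 28 mm behind the front edge and is 14 mm wide along the case's y, 18 mm along its x, 38 mm tall; this point is 28 mm above the lid's top face, 10 mm below the tab's end. When shut it lies 117 mm above the bench, and it is 92 mm in front of and 42 mm above the hinge line; it moves with the lid (its axes turn with the lid).
- hole_a (a point): Centre of the eyelet of case_a: the upper mouth of the hole in the lid's steel ear when the lid is shut, 78 mm in front of the case's origin and 81 mm up (this point is fixed to the case). Vertical 14 mm hole through two 6 mm thick, 36 x 36 mm ears, 2 mm apart: the lid's above, the case's below. Nothing is under the ears but the bench.
- case_b: Small black hinged equipment case with aluminium trim, fixed to the bench, 120 deep (its x) x 160 wide (its y) x 89 mm tall when shut. There are two alike (case_a, case_b); either may stand on the left (+y). Exactly one of the two has a free hinge and the other a stiff one; looks do not tell which. Origin: centre of the underside; its front with the steel ear faces its own -x, roughly towards the robot; hinge line along its y, 60 mm behind the origin (+x), 75 mm up.
- lid_b (a joint): Lid angle of case_b in rad: 0 shut, grows as the front rises, stopped by a stay at 1.2. A free lid falls shut by itself within about two seconds when let go at any angle; a stiff lid needs about 5 N at its tab and stays where it is left.
- grip_b (a point): Grip point on the upright steel tab of case_b's lid. The tab stands on the lid 28 mm behind the front edge and is 14 mm wide along the case's y, 18 mm along its x, 38 mm tall; this point is 28 mm above the lid's top face, 10 mm below the tab's end. When shut it lies 117 mm above the bench, and it is 92 mm in front of and 42 mm above the hinge line; it moves with the lid (its axes turn with the lid).
- hole_b (a point): Centre of the eyelet of case_b: the upper mouth of the hole in the lid's steel ear when the lid is shut, 78 mm in front of the case's origin and 81 mm up (this point is fixed to the case). Vertical 14 mm hole through two 6 mm thick, 36 x 36 mm ears, 2 mm apart: the lid's above, the case's below. Nothing is under the ears but the bench.
- rack: Wooden block fixed to the bench, 50 (x) x 140 (y) x 60 mm tall, origin: centre of the underside. Two upright 21 mm holes, 40 mm either side of its centre along its y, hold the two pins; which hole holds which varies.
- pin: The slim steel locking pin, about 70 g: round shank 10 mm thick with a tapered tip, 45 mm long below a 28 mm round collar, 4 mm thick; above the collar a square dark grip 20 x 20 mm, 36 mm tall (top 40 mm above the origin; sides along its x and y). Origin: centre of the collar's underside, z along the shank upwards. Starts upright in a rack hole with its collar on the rack's top; in the eyelet its collar rests on the lid's ear.
- spare_pin: A thicker pin of the same kind, 18 mm shank, 40 mm collar and 30 mm square grip: too thick for the eyelets. Stands in the other rack hole; stays there.
- tape: Bystander: grey empty tape core, ring 90 mm across, 24 mm tall, between the cases. Origin: centre of the underside.
- jar: Bystander: clear jar with a black cap, 60 mm across, 85 mm tall, behind the tape core. Origin: centre of the underside.
- wrench: Bystander: steel wrench 170 mm long, lying to the right of the cases.
- screwdriver: Bystander: screwdriver 190 mm long, lying to the left of the cases.
- carton: Bystander: cardboard carton 60 x 80 x 50 mm, at the front right.
- clamp: Bystander: aluminium clamp about 60 x 50 x 57 mm, at the front left.
Things that resemble listed ones, but are neither listed nor needed, are in the scene too. Leave any red look-alike of the pin alone. Leave any green or turquoise look-alike of the case_b alone.

How it is judged (in metres and radians):
On the way, in this order (a step that is already met when the one before it is completed fails the run):
1. the lid of the left (+y) case is raised past 0.7 rad (40 degrees) (((y of case_a in the frame of case_b above 0 m and value of joint lid_a above 0.7 rad) or (y of case_b in the frame of case_a above 0 m and value of joint lid_b above 0.7 rad))), for 0.1 s.
2. then the lid of the right case is raised past 0.7 rad (((y of case_a in the frame of case_b above 0 m and value of joint lid_b above 0.7 rad) or (y of case_b in the frame of case_a above 0 m and value of joint lid_a above 0.7 rad))), for 0.1 s.
3. then the slim pin is taken up from the rack, the good lid having dropped shut and the stiff one standing open (((value of joint lid_a below 0.06 rad and value of joint lid_b above 0.6 rad) or (value of joint lid_b below 0.06 rad and value of joint lid_a above 0.6 rad)) and distance of pin from where it was at the start of the episode above 0.05 m and height (world z) of pin above 0.09 m), for 0.1 s.
At the end, for the whole second after the job is handed in: The case whose lid swings freely is shut (lid below 0.06 rad) and the slim pin stands in its eyelet, within 5 mm of its centre, upright within 0.12 rad, collar resting on the ear (within 4 mm), at rest; the stiff lid stands open by more than 0.6 rad (((value of joint lid_a below 0.06 rad and value of joint lid_b above 0.6 rad and horizontal distance between pin and hole_a below 0.005 m and z of pin in the frame of hole_a between -0.004 and 0.004 m) or (value of joint lid_b below 0.06 rad and value of joint lid_a above 0.6 rad and horizontal distance between pin and hole_b below 0.005 m and z of pin in the frame of hole_b between -0.004 and 0.004 m)) and angle between pin's own z axis and vertical below 0.12 rad and linear speed of pin below 0.02 m/s); the robot touches nothing.
It fails at once if a bystander or the thick pin is moved by more than 40 mm (distance of any of spare_pin, tape, jar, wrench, screwdriver, carton, clamp from where it was at the start of the episode above 0.04 m).
It also fails if it takes over 67 s, if anything falls off the work surface, if the arm or the gripper's body presses on something with over 40 N, if the wrist force passes 120 N, or if a joint passes its speed limit or range.

ROBOT

A 7-joint arm with a two-finger parallel gripper is mounted at the origin on the work surface. World frame = base frame: x ahead of the robot, y to its left, z up, the work surface at z = 0. Lengths are in mm, angles in rad, forces in N, time in s.
With the tool pointing down it reaches from about 400 to 875 mm from the base axis. Payload 4.4 kg.
Tool frame: the origin (TCP) lies at the very end of the fingers, on their centre line; the grasp point (between the pads) lies 19 mm behind it; y points along the fingers, z is the direction in which the jaws open and shut, and the axes are right-handed (so a half turn about y gives the same grasp; the last joint's range is limited). The gripper opens to 85 mm and grips with 20 to 120 N. Pads are 22 mm wide; open, the fingers measure 114 mm over their backs; the gripper's body (76 mm by 85 mm) begins 54 mm behind the grasp point. The pads swing forward as they close: fully open they stand 13 mm farther back than shut.
Start: joints at [1.122, 0.628, 0.038, 1.517, -0.027, 0.996, -0.02], TCP at [242.816, -602.958, 231.313] pointing down, gripper open.
Joint ranges: [-3.06, 3.06], [-0.37, 2.12], [-1.25, 1.32], [0.18, 2.47], [-1.1, 4.24], [0.23, 1.98], [-2.94, 2.94]. Speed limits (rad/s): [2.57, 2.57, 3.14, 3.14, 3.14, 3.14, 3.14].

INTERFACE

Orientations are given as [roll, pitch, yaw] about the fixed x, y, z axes, in that order (R = Rz(yaw) Ry(pitch) Rx(roll)).
In Python, from cell import ctrl, imaging, finish_job gives the robot as it stands.
- The arm moves only by the shell command python3 -m inch 'ROWS'. ROWS is JSON, one flat list of numbers, 7 for each row, row after row: the opening, from 0 (shut) to 1 (fully open), then the shift along the tool's x, y, z in cm, then the turn, a rotation vector about the tool's x, y, z in degrees. A call has 1 to 12 rows; each row is the pose to reach, as a shift and turn from the pose commanded when the call began, along the tool's axes at that moment; what a row does not reach only later rows make up. A row lasts 1/10 s, in which the tool goes at most 50 mm and 8.59 degrees, less where a joint would pass 70% of its speed; a pose out of reach is approached as far as the arm can. A call with a gripper value outside its range is refused whole. The fingers move at their own pace and stop on an object; the grip force is fixed at half the most. Time passes only in rows, so rows that repeat a pose let the fingers close. It gives the time, the measured TCP pose, the force and the opening at its end, in the units of the state.
- ctrl.read_state(): the state, without advancing time (a new reading comes with each control period).
- imaging.get_image(name): name is "scene" or "top"; returns a dict with "img" (420x560x3 uint8, red, green, blue), "fx", "fy", "cx", "cy" (pixels), "R" (3x3) and "t" (3): a world point X has camera coordinates R X + t. Camera axes: x right, y down, z forward; pixel columns grow to the right and rows downward; lengths in mm; the calibration is good to about 2 mm. A picture is of the moment at which its call begins. There is no depth.
- finish_job(): hands the job in, once; it reports no verdict.
The state is a dict: "clock": time; "qpos": joint angles; "qd": joint speeds; "tau": joint torques, N m; "eef_pos": TCP position; "tool_rot": TCP orientation; "force": force on the tool from outside, world axes, zero at the start; "torque": the same for the moment, N m; "width": finger opening in mm.
Only numpy, scipy, OpenCV 4.12 (cv2) and the standard library are available. Lean on these libraries where they do the work, as an engineer would, in place of code of your own. Each camera call takes 0.05 s, during which the arm holds its last target.

## Working session

There is one attempt and no reset: what is moved stays moved. The work goes in short steps, Python scripts to look and compute and a shell command to move; the robot and the scene stay as the last step left them, time stands still between calls to the robot, and variables do not carry over. Pictures are saved under pics/ and viewed, and the job is handed in when it is done.

```bash
ls; mkdir -p pics; python3 - <<'E'
from cell import ctrl, imaging
import cv2
print(ctrl.read_state())
for n in ("scene","top"):
    d=imaging.get_image(n); cv2.imwrite(f"pics/{n}0.png",cv2.cvtColor(d["img"],cv2.COLOR_RGB2BGR))
    print(n,{k:v for k,v in d.items() if k!="img"})
E
```

```text
pics
{'clock': 0.0, 'qpos': array([ 1.12218865,  0.62932348,  0.03844794,  1.51835464, -0.02699554,
        0.99628061, -0.0200038 ]), 'qd': array([ 0.00054529, -0.00087384,  0.00054116, -0.00190004,  0.00016917,
        0.00068195, -0.00137042]), 'tau': array([-1.02603785e-04, -5.63404620e+01,  1.22640755e+00, -1.93442631e+01,
        1.11259488e-02,  1.07491988e-02, -1.15334285e-05]), 'eef_pos': array([ 242.5875395 , -602.37833434,  230.40813646]), 'tool_rot': array([-1.57264399e+00, -3.01001796e-05, -2.75879085e+00]), 'force': array([0.0352417 , 0.36734523, 0.24650183]), 'torque': array([-0.01767292,  0.03876753, -0.0114894 ]), 'width': 85.37631066018506}
scene {'fx': 420.3234111533917, 'fy': 420.3234111533917, 'cx': 290.19409693356073, 'cy': 207.42081147402163, 'R': array([[ 0.11761328,  0.99302388, -0.00840738],
       [ 0.69972255, -0.08887637, -0.70886483],
       [-0.70466692,  0.07748908, -0.70529424]]), 't': array([ -64.76571879, -265.88291574, 1480.34684429])}
top {'fx': 464.94013841465915, 'fy': 464.94013841465915, 'cx': 275.9321385783761, 'cy': 212.13187783988917, 'R': array([[-0.00336588, -0.99995677,  0.00866752],
       [-0.98068321,  0.00160559, -0.19559619],
       [ 0.19557382, -0.00915844, -0.98064622]]), 't': array([   5.44458046,  518.80331222, 1269.78529779])}
```

View pics/scene0.png

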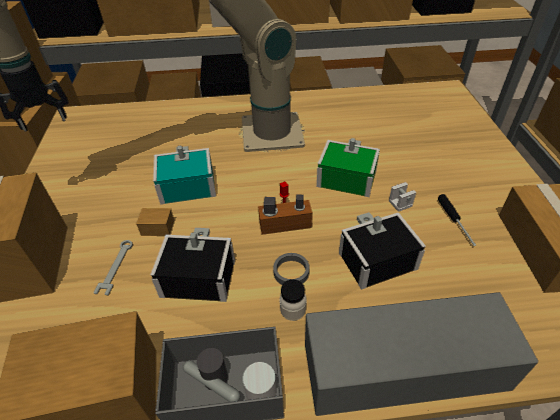

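View pics/top0.png

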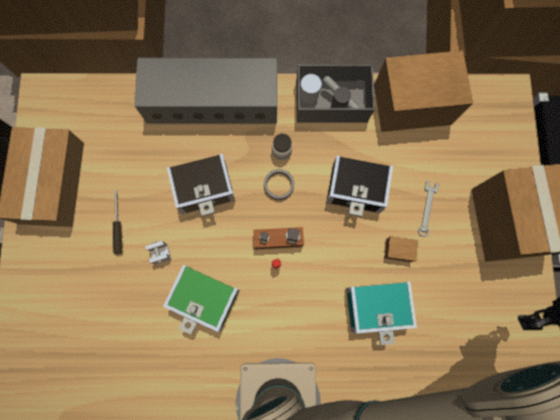

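The scene view looks back at the robot from +x. It shows black cases at about (382,245) and (195,265), green and turquoise decoys at (348,165) and (185,175), the rack at (285,215), and the red decoy pin at (284,190). In the top view the black cases are at (200,183) and (361,183), and the rack pins are at (263,238) and (293,236). I'll zoom in on these next.

```bash
python3 - <<'E'
import cv2,numpy as np
t=cv2.imread("pics/top0.png"); s=cv2.imread("pics/scene0.png")
f=lambda im,x0,y0,w,h,k:cv2.resize(im[y0:y0+h,x0:x0+w],None,fx=k,fy=k,interpolation=cv2.INTER_CUBIC)
a=f(t,165,150,80,70,5);b=f(t,320,150,80,70,5)
c=f(t,240,215,80,50,5)
d=f(s,245,175,80,50,5)
cv2.imwrite("pics/crop0.png",np.vstack([np.hstack([a,b]),np.hstack([c,d])]))
e=f(s,335,205,100,85,4);g=f(s,145,220,100,85,4)
cv2.imwrite("pics/crop1.png",np.hstack([e,g]))
E
```

```text
(no output)
```

View pics/crop0.png

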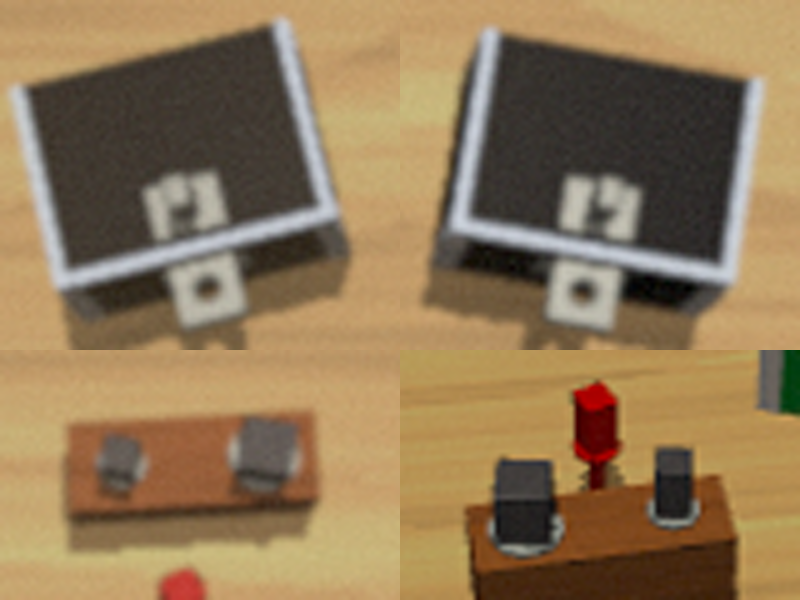

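View pics/crop1.png

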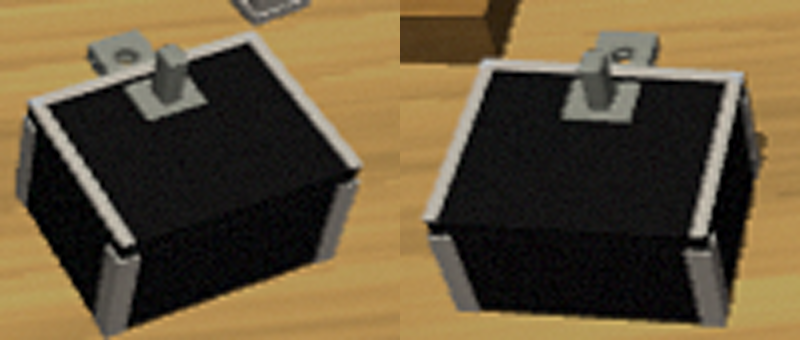

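Choices, with lookalikes listed: for the cases, black (200,183) and black (361,183), not green (201,298) or turquoise (383,307). For the slim pin, the narrow dark grip at top (264,239), not the thick one at (293,236) or the red one at (276,264). The crops confirm this: the slim pin is in the rack's +y hole. Now I'll measure.

```bash
cat > h.py <<'E'
import numpy as np,cv2
from cell import ctrl,imaging
def cam(n):
    d=imaging.get_image(n); return d
def ray(d,p):
    v=np.array([(p[0]-d["cx"])/d["fx"],(p[1]-d["cy"])/d["fy"],1.]); R=np.array(d["R"]);t=np.array(d["t"])
    return -R.T@t, R.T@v/np.linalg.norm(v)
def plane(d,p,z):
    o,v=ray(d,p); return o+v*(z-o[2])/v[2]
def tri(ds,ps):
    A=np.zeros((3,3));b=np.zeros(3)
    rs=[ray(d,p) for d,p in zip(ds,ps)]
    for o,v in rs:
        P=np.eye(3)-np.outer(v,v);A+=P;b+=P@o
    X=np.linalg.solve(A,b); return X,[float(np.linalg.norm((np.eye(3)-np.outer(v,v))@(X-o))) for o,v in rs]
def proj(d,X):
    c=np.array(d["R"])@np.asarray(X,float)+d["t"]; return np.array([d["fx"]*c[0]/c[2]+d["cx"],d["fy"]*c[1]/c[2]+d["cy"]])
def fit(P,Q): # 2d rigid P->Q
    P=np.asarray(P,float);Q=np.asarray(Q,float);p=P-P.mean(0);q=Q-Q.mean(0)
    th=np.arctan2((p[:,0]*q[:,1]-p[:,1]*q[:,0]).sum(),(p*q).sum());c,s=np.cos(th),np.sin(th)
    R=np.array([[c,-s],[s,c]]);t=Q.mean(0)-R@P.mean(0); return th,t,np.linalg.norm(P@R.T+t-Q,axis=1)
E
python3 - <<'E'
from h import *
T=cam("top");S=cam("scene")
# top-view corners: TL TR BR BL = own (+x,+y),(+x,-y),(-x,-y),(-x,+y)
P=[[60,80],[60,-80],[-60,-80],[-60,80]]
u=lambda ps,x0,y0,k:[(x0+x/k-.4,y0+y/k-.4) for x,y in ps]
top={'L':u([(12,86),(284,18),(341,213),(55,286)],165,150,5),'R':u([(82,30),(366,78),(337,284),(45,232)],320,150,5)}
sc={'L':u([(360,168),(124,252),(28,104),(252,34)],335,205,4),'R':u([(348,242),(22,224),(82,60),(347,70)],145,220,4)}
# scene: own +x+y
sc['L']=[sc['L'][0],sc['L'][1],sc['L'][2],sc['L'][3]]
hole={'L':((206.4,207.4),(366.8,219.1)),'R':((356.6,207.8),(200.3,234))}
for k in 'LR':
    for nm,D,c in(('top',T,top[k]),('scene',S,sc[k])):
        Q=[plane(D,p,89)[:2] for p in c]; th,t,r=fit(P,Q)
        sz=[np.linalg.norm(Q[i]-Q[(i+1)%4]) for i in range(4)]
        print(k,nm,'yaw',round(th,3),t.round(1),'res',r.round(1),'sides',np.round(sz))
        print('  hole pred',(t+78*np.array([-np.cos(th),-np.sin(th)])).round(1), 'tab',(t+32*np.array([-np.cos(th),-np.sin(th)])).round(1))
    print('hole tri',tri([T,S],hole[k]), plane(T,hole[k][0],81).round(1),plane(S,hole[k][1],81).round(1))
    print([ (tri([T,S],[a,b])[0].round(1)) for a,b in zip(top[k],sc[k])])
E
```

```text
L top yaw 0.26 [604.4 218.4] res [1.3 2.2 1.7 1.4] sides [157. 118. 162. 118.]
  hole pred [529.  198.3] tab [573.5 210.1]
L scene yaw 0.263 [604.6 217.2] res [1.4 0.8 1.1 0.4] sides [158. 121. 159. 119.]
  hole pred [529.3 196.9] tab [573.7 208.9]
hole tri (array([527.30122013, 198.73034446,  78.51045722]), [0.847424878060123, 0.8474248780601213]) [526.6 197.5  81. ] [529.6 198.7  81. ]
[array([641.3, 309.3,  89.1]), array([682.1, 157.7,  86.4]), array([567.8, 124.6,  89.9]), array([526.3, 279.9,  89.2])]
R top yaw -0.184 [ 600.9 -234.3] res [0.7 1.8 1.4 2.6] sides [162. 121. 164. 120.]
  hole pred [ 524.2 -220. ] tab [ 569.5 -228.4]
R scene yaw -0.153 [ 601.9 -228.9] res [16.1  8.5  5.9  2.2] sides [184. 122. 163. 126.]
  hole pred [ 524.8 -217.1] tab [ 570.3 -224.1]
hole tri (array([ 525.30921759, -220.30643037,   78.52091769]), [0.4644709772927616, 0.4644709772927114]) [ 524.8 -220.3   81. ] [ 527.7 -219.4   81. ]
[array([ 675.8, -155.9,   84.3]), array([ 645.8, -325.5,   88.7]), array([ 526.8, -303. ,   89.7]), array([ 556.3, -142.3,   91. ])]
```

Both views agree to about 2 mm: left case at (604.5, 218) with yaw 0.26, right case at (601, -234) with yaw -0.18. One scene corner of the right case was mispicked, so I ignore it. Next I'll check the tab tops and measure the rack pin and the right case's scene corner.

```bash
cat >> h.py <<'E'
from scipy.spatial.transform import Rotation as Ro
def plan(pos,yaw,tilt=0.,tcp=None,rot=None):
    """target TCP pos, jaw along (-sin yaw,cos yaw); tilt about that axis. prints shift cm/turn deg in tool axes"""
    s=ctrl.read_state(); p=np.array(s["eef_pos"]) ; R0=Ro.from_euler('xyz',s["tool_rot"])
    Rt=Ro.from_euler('z',yaw)*Ro.from_euler('y',tilt)*Ro.from_euler('z',-np.pi if True else 0)*Ro.from_euler('x',-np.pi/2)
    d=R0.inv().apply(np.asarray(pos)-p)/10; w=(R0.inv()*Rt).as_rotvec(degrees=True)
    print('shift',d.round(2),'turn',w.round(2),'| at',p.round(1),'clock',round(s['clock'],2))
E
python3 - <<'E'
from h import *
T=cam("top");S=cam("scene")
for k,o,y in(('L',(604.5,217.8),.261),('R',(601,-234.2),-.184)):
    c,s=np.cos(y),np.sin(y)
    for z in(89,127): 
        X=[o[0]-32*c,o[1]-32*s,z]; print(k,z,'tab',proj(T,X).round(1),proj(S,X).round(1))
    print('hinge/ear', [proj(D,[o[0]-78*c,o[1]-78*s,81]).round(1) for D in(T,S)])
# pin grips: dark blobs in rack
im=T["img"].astype(int)
t=cv2.cvtColor(T["img"],cv2.COLOR_RGB2BGR)
ims=[]
for D,(x0,y0,w,h) in((T,(250,225,60,30)),(S,(250,185,70,50))):
    ims.append(cv2.resize(cv2.cvtColor(D["img"][y0:y0+h,x0:x0+w],cv2.COLOR_RGB2BGR),(w*10,h*10),interpolation=cv2.INTER_NEAREST))
cv2.imwrite("pics/rackT.png",ims[0]);cv2.imwrite("pics/rackS.png",ims[1])
plan([573.6,209.5,190],.261)
E
```

```text
L 89 tab [202.1 190.3] [375.9 229.4]
L 127 tab [200.  186.9] [378.1 218.7]
hinge/ear [array([206.4, 206.5]), array([366.3, 219. ])]
R 89 tab [359.4 191.5] [195.4 245.2]
R 127 tab [362.  188.1] [192.6 234.6]
hinge/ear [array([356.5, 208. ]), array([200.1, 233. ])]
shift [-61.03   4.14 -62.99] turn [0.04 6.98 0.  ] | at [ 242.8 -602.8  231. ] clock 0.3
```

View pics/rackT.png

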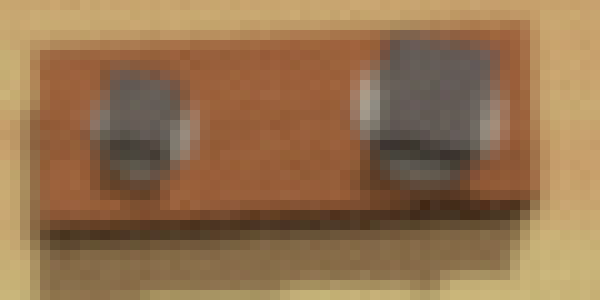

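View pics/rackS.png

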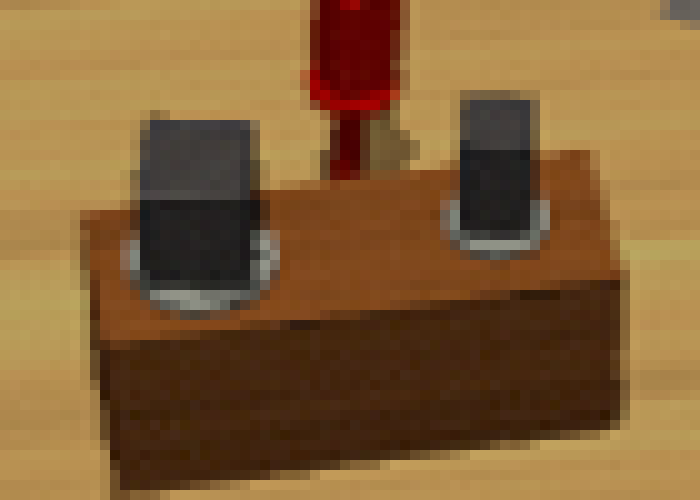

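The rack views show the slim grip at top (264,235) and scene (299,197), on the rack's +y side, with a grip yaw a few degrees off the axes. The predicted tab tops match the pictures to about 1 px. Moving to the left tab.

```bash
python3 -m inch '[1,-30,2,-31,0,3,0, 1,-30,2,-31,0,3,0, 1,-30,2,-31,0,3,0, 1,-30,2,-31,0,3,0, 1,-30,2,-31,0,3,0, 1,-30,2,-31,0,3,0, 1,-30,2,-31,0,3,0, 1,-30,2,-31,0,3,0, 1,-30,2,-31,0,3,0, 1,-60,2,-62,0,7,0, 1,-60,2,-62,0,7,0, 1,-60,2,-62,0,7,0]'; python3 -c "
from h import *
plan([573.6,209.5,190],.261)"
```

```text
clock: 1.5
eef_pos: [462.5, -62.6, 211.6]
tool_rot: [-1.57, 0.001, -2.881]
force: [1.0, -1.1, 0.1]
width: 85.3
shift [-17.74   2.16 -23.44] turn [-0.03 -0.05 -0.04] | at [462.5 -62.6 211.6] clock 1.5
```

```bash
python3 -m inch '[1,-17.7,2,-23.4,0,0,0, 1,-17.7,2,-23.4,0,0,0, 1,-17.7,2,-23.4,0,0,0, 1,-17.7,2,-23.4,0,0,0, 1,-17.7,2,-23.4,0,0,0, 1,-17.7,2,-23.4,0,0,0, 1,-17.7,2,-23.4,0,0,0, 1,-17.7,2,-23.4,0,0,0, 1,-17.7,2,-23.4,0,0,0]'; python3 -c "
from h import *
plan([573.6,209.5,100],.261)
d=cam('top');c=cam('scene')
cv2.imwrite('pics/a1.png',cv2.cvtColor(np.vstack([cv2.resize(d['img'][110:250,120:260],(560,560)),])[:,:],cv2.COLOR_RGB2BGR))
cv2.imwrite('pics/a2.png',cv2.cvtColor(cv2.resize(c['img'][130:290,320:480],(560,560)),cv2.COLOR_RGB2BGR))"
```

```text
clock: 2.4
eef_pos: [572.3, 205.6, 191.2]
tool_rot: [-1.57, -0.001, -2.883]
force: [0.1, -0.4, 0.3]
width: 85.5
shift [-0.23  9.12 -0.35] turn [-0.07 -0.11  0.05] | at [572.3 205.6 191.2] clock 2.4
```

View pics/a2.png

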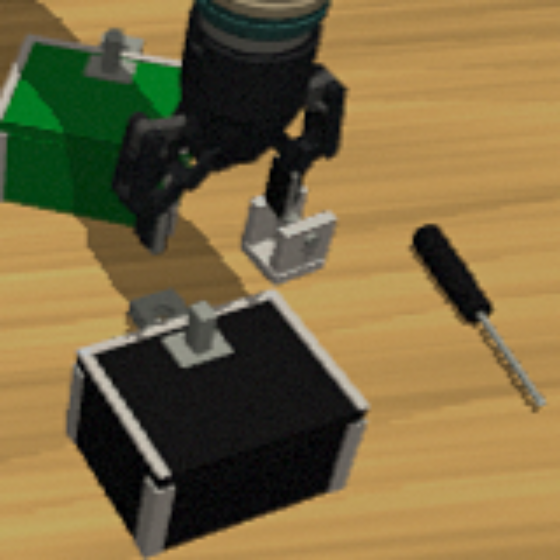

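The view shows the open gripper over the left black case's tab at crop (205,325), with the jaws along the case's y. Descending and closing.

```bash
python3 -m inch '[1,-0.2,6,-0.3,0,0,0, 1,-0.2,6,-0.3,0,0,0, 0.6,-0.2,9.1,-0.3,0,0,0, 0.6,-0.2,9.1,-0.3,0,0,0, 0.4,-0.2,9.1,-0.3,0,0,0, 0,-0.2,9.1,-0.3,0,0,0, 0,-0.2,9.1,-0.3,0,0,0, 0,-0.2,9.1,-0.3,0,0,0, 0,-0.2,9.1,-0.3,0,0,0, 0,-0.2,9.1,-0.3,0,0,0, 0,-0.2,9.1,-0.3,0,0,0]'; python3 -c "
from h import *
o=np.array([604.5,217.8]);y=.261;c,s=np.cos(y),np.sin(y)
st=ctrl.read_state();p0=np.array(st['eef_pos']);print(st['force'],st['torque'])
R0=Ro.from_euler('xyz',st['tool_rot']);h=np.array([o[0]+60*c,o[1]+60*s,75])
g=p0-19*R0.apply([0,1,0]);print('grasp',g)
ax=np.array([-s,c,0])
for th in (.1,.2,.3,.4,.5,.6,.7,.8,.9,1.0):
    gn=h+Ro.from_rotvec(ax*th).apply(g-h); Rt=Ro.from_rotvec(ax*th*.5)*R0
    tn=gn+19*Rt.apply([0,1,0])
    print(th,(R0.inv().apply(tn-p0)/10).round(2),(R0.inv()*Rt).as_rotvec(degrees=True).round(1))
"
```

```text
clock: 3.6
eef_pos: [574.8, 210.7, 102.3]
tool_rot: [-1.571, 0.003, -2.881]
force: [-0.5, -1.3, 6.2]
width: 12.8
[-0.54097568 -1.33833633  6.24225429] [-0.19631324  0.23916543  0.02403945]
grasp [574.79110793 210.69448421 121.27564954]
0.1 [-0.41 -0.88 -0.  ] [ 0.  -0.  -2.9]
0.2 [-0.91 -1.71 -0.  ] [ 0.  -0.  -5.7]
0.3 [-1.49 -2.49 -0.  ] [ 0.  -0.  -8.6]
0.4 [-2.15 -3.19 -0.  ] [  0.   -0.  -11.5]
0.5 [-2.87 -3.82 -0.  ] [  0.   -0.  -14.3]
0.6 [-3.64 -4.38 -0.  ] [  0.   -0.  -17.2]
0.7 [-4.47 -4.85 -0.  ] [  0.   -0.  -20.1]
0.8 [-5.34 -5.22 -0.  ] [  0.   -0.  -22.9]
0.9 [-6.24 -5.51 -0.  ] [  0.   -0.  -25.8]
1.0 [-7.16 -5.7  -0.01] [  0.   -0.  -28.6]
```

Gripped at 12.8 mm on the tab. Lifting along the arc.

```bash
python3 -m inch '[0,-0.4,-0.9,0,0,0,-2.9, 0,-0.9,-1.7,0,0,0,-5.7, 0,-1.5,-2.5,0,0,0,-8.6, 0,-2.15,-3.2,0,0,0,-11.5, 0,-2.9,-3.8,0,0,0,-14.3, 0,-3.65,-4.4,0,0,0,-17.2, 0,-4.5,-4.85,0,0,0,-20, 0,-5.35,-5.2,0,0,0,-23, 0,-6.2,-5.5,0,0,0,-26, 0,-7,-5.65,0,0,0,-28, 0,-7,-5.65,0,0,0,-28, 0,-7,-5.65,0,0,0,-28]'; python3 -c "
from h import *
st=ctrl.read_state();print(st['force'],st['torque'],st['width'])
c=cam('scene')
cv2.imwrite('pics/b2.png',cv2.cvtColor(cv2.resize(c['img'][130:290,320:480],(560,560)),cv2.COLOR_RGB2BGR))"
```

```text
clock: 4.8
eef_pos: [639.9, 227.9, 156.9]
tool_rot: [-1.57, -0.494, -2.881]
force: [-4.6, -1.4, -0.5]
width: 12.8
[-4.61398146 -1.40787252 -0.45500694] [-0.24452423  0.67209348  0.14868655] 12.760329160989034
```

View pics/b2.png

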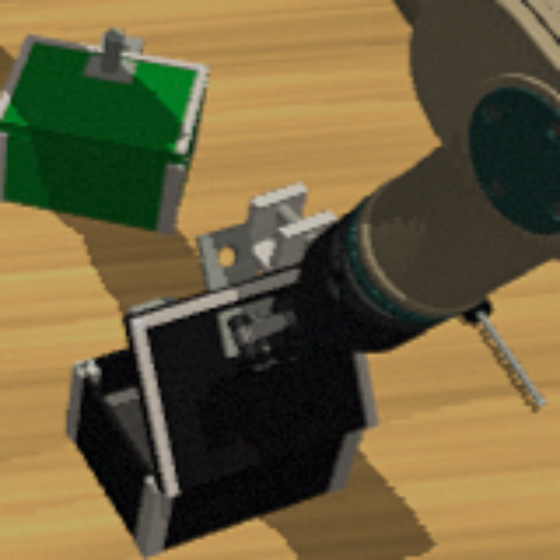

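The lid is up at about 55°. Releasing, then backing off along the fingers.

```bash
python3 -m inch '[0.6,0,0,0,0,0,0, 0.6,0,0,0,0,0,0, 0.6,0,0,0,0,0,0, 0.6,0,-3,0,0,0,0, 0.6,0,-6,0,0,0,0, 0.6,0,-9,0,0,0,0, 0.6,0,-9,0,0,0,0, 0.6,0,-9,0,0,0,0]'; python3 -c "
from h import *
c=cam('scene')
plan([480,60,220],.0)
cv2.imwrite('pics/c2.png',cv2.cvtColor(cv2.resize(c['img'][130:290,320:480],(560,560)),cv2.COLOR_RGB2BGR))"
```

```text
clock: 5.65
eef_pos: [682.3, 239.7, 236.4]
tool_rot: [-1.571, -0.488, -2.881]
force: [0.6, 0.2, 0.1]
width: 51.4
shift [20.51 12.74 12.15] turn [-3.67 14.63 27.96] | at [681.5 239.5 235.7] clock 5.7
```

View pics/c2.png

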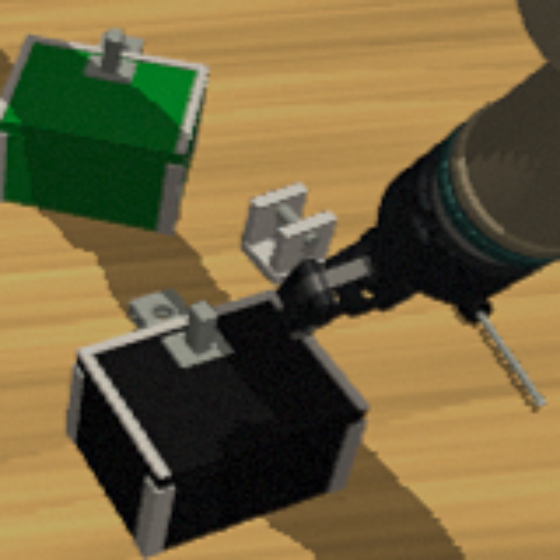

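The left lid dropped shut, with its tab back at crop (205,325), so the left case is the good one. Now the right case.

```bash
python3 -c "
from h import *
plan([569.5,-228.5,190],-.184)"
```

```text
shift [18.02 14.82 42.33] turn [-6.26 24.96 27.65] | at [681.5 239.5 235.7] clock 5.7
```

```bash
python3 -m inch '[0.7,18,14.8,42.3,-6.3,25,27.7, 0.7,18,14.8,42.3,-6.3,25,27.7, 0.7,18,14.8,42.3,-6.3,25,27.7, 0.7,18,14.8,42.3,-6.3,25,27.7, 0.7,18,14.8,42.3,-6.3,25,27.7, 0.7,18,14.8,42.3,-6.3,25,27.7, 0.7,18,14.8,42.3,-6.3,25,27.7, 0.7,18,14.8,42.3,-6.3,25,27.7, 0.7,18,14.8,42.3,-6.3,25,27.7, 0.7,18,14.8,42.3,-6.3,25,27.7, 0.7,18,14.8,42.3,-6.3,25,27.7, 0.7,18,14.8,42.3,-6.3,25,27.7]'; python3 -c "
from h import *
plan([569.5,-228.5,101],-.184)
c=cam('scene')
cv2.imwrite('pics/d2.png',cv2.cvtColor(cv2.resize(c['img'][140:300,120:280],(560,560)),cv2.COLOR_RGB2BGR))"
```

```text
clock: 6.9
eef_pos: [566.0, -232.8, 188.9]
tool_rot: [-1.57, -0.002, 2.949]
force: [0.6, -0.2, 0.1]
width: 59.8
shift [-0.27  8.79 -0.5 ] turn [-0.04 -0.51  0.1 ] | at [ 566.  -232.8  188.9] clock 6.9
```

View pics/d2.png

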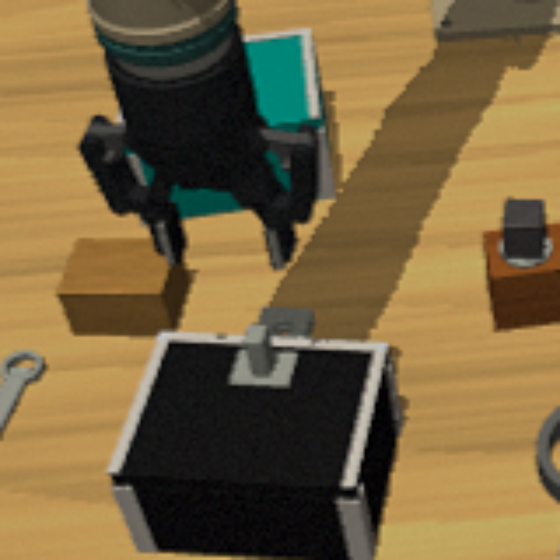

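The gripper is over the right tab at crop (262,345). Descending and closing.

```bash
python3 -m inch '[0.7,-0.3,4,-0.5,0,-0.5,0, 0.7,-0.3,6,-0.5,0,-0.5,0, 0.6,-0.3,8.8,-0.5,0,-0.5,0, 0.6,-0.3,8.8,-0.5,0,-0.5,0, 0.4,-0.3,8.8,-0.5,0,-0.5,0, 0,-0.3,8.8,-0.5,0,-0.5,0, 0,-0.3,8.8,-0.5,0,-0.5,0, 0,-0.3,8.8,-0.5,0,-0.5,0, 0,-0.3,8.8,-0.5,0,-0.5,0, 0,-0.3,8.8,-0.5,0,-0.5,0]'; python3 -c "
from h import *
o=np.array([601,-234.2]);y=-.184;c,s=np.cos(y),np.sin(y)
st=ctrl.read_state();p0=np.array(st['eef_pos']);print(st['force'],st['torque'])
R0=Ro.from_euler('xyz',st['tool_rot']);h=np.array([o[0]+60*c,o[1]+60*s,75])
g=p0-19*R0.apply([0,1,0]);print('grasp',g)
ax=np.array([-s,c,0])
for th in (.1,.2,.3,.4,.5,.6,.7,.8,.9,1.0):
    gn=h+Ro.from_rotvec(ax*th).apply(g-h); Rt=Ro.from_rotvec(ax*th*.5)*R0
    tn=gn+19*Rt.apply([0,1,0])
    print(th,(R0.inv().apply(tn-p0)/10).round(2),(R0.inv()*Rt).as_rotvec(degrees=True).round(1))
"
```

```text
clock: 7.95
eef_pos: [574.1, -229.6, 104.0]
tool_rot: [-1.565, 0.006, 2.961]
force: [-1.6, -11.0, -3.1]
width: 12.6
[ -1.57195597 -10.9558221   -3.13072963] [-1.97053606  0.35405576 -0.11303012]
grasp [ 573.99014233 -229.46268997  123.03520012]
0.1 [-0.43 -0.85  0.01] [-0.  -0.  -2.9]
0.2 [-0.95 -1.64  0.01] [-0.  -0.  -5.7]
0.3 [-1.54 -2.38  0.02] [-0.  -0.  -8.6]
0.4 [-2.2  -3.05  0.03] [ -0.   -0.1 -11.5]
0.5 [-2.92 -3.64  0.03] [ -0.1  -0.1 -14.3]
0.6 [-3.7  -4.16  0.04] [ -0.1  -0.1 -17.2]
0.7 [-4.53 -4.59  0.04] [ -0.1  -0.1 -20.1]
0.8 [-5.39 -4.93  0.05] [ -0.1  -0.1 -22.9]
0.9 [-6.27 -5.18  0.05] [ -0.1  -0.1 -25.8]
1.0 [-7.18 -5.33  0.06] [ -0.1  -0.2 -28.6]
```

```bash
python3 -m inch '[0,-0.4,-0.85,0.1,0,0,-2.9, 0,-0.95,-1.65,0.15,0,0,-5.7, 0,-1.55,-2.4,0.15,0,0,-8.6, 0,-2.2,-3.05,0.15,0,0,-11.5, 0,-2.9,-3.65,0.15,0,0,-14.3, 0,-3.7,-4.15,0.15,0,0,-17.2, 0,-4.5,-4.6,0.15,0,0,-20, 0,-5.4,-4.9,0.15,0,0,-23, 0,-6.25,-5.2,0.15,0,0,-26, 0,-7,-5.3,0.15,0,0,-28, 0,-7,-5.3,0.15,0,0,-28, 0,-7,-5.3,0.15,0,0,-28]'; python3 -c "
from h import *
st=ctrl.read_state();print(st['force'],st['torque'],st['width'])
c=cam('scene')
cv2.imwrite('pics/e2.png',cv2.cvtColor(cv2.resize(c['img'][140:300,120:280],(560,560)),cv2.COLOR_RGB2BGR))"
```

```text
clock: 9.15
eef_pos: [638.9, -242.5, 157.1]
tool_rot: [-1.562, -0.494, 2.958]
force: [-9.1, -8.0, 1.8]
width: 12.8
[-9.08167019 -7.95836697  1.84113218] [-1.16968203  1.59909237  0.91215943] 12.83312715174116
```

View pics/e2.png

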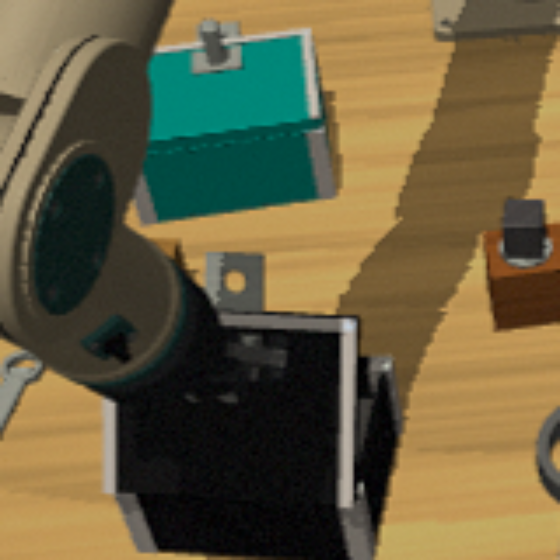

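The right lid is raised about as far as the left was. Releasing.

```bash
python3 -m inch '[0.6,0,0,0,0,0,0, 0.6,0,0,0,0,0,0, 0.6,0,0,0,0,0,0, 0.6,0,-3,0,0,0,0, 0.6,0,-6,0,0,0,0, 0.6,0,-9,0,0,0,0, 0.6,0,-9,0,0,0,0, 0.6,0,-9,0,0,0,0]'; python3 -c "
from h import *
c=cam('scene')
plan([450,60,220],0)
cv2.imwrite('pics/f2.png',cv2.cvtColor(cv2.resize(c['img'][140:300,120:280],(560,560)),cv2.COLOR_RGB2BGR))
T=cam('top')
cv2.imwrite('pics/f1.png',cv2.cvtColor(T['img'],cv2.COLOR_RGB2BGR))"
```

```text
clock: 10.0
eef_pos: [684.5, -244.2, 235.1]
tool_rot: [-1.573, -0.486, 2.967]
force: [-0.6, -1.5, -0.3]
width: 51.1
shift [ 24.31  14.62 -25.84] turn [ 2.61 -9.84 27.91] | at [ 683.7 -244.   234.3] clock 10.05
```

View pics/f2.png

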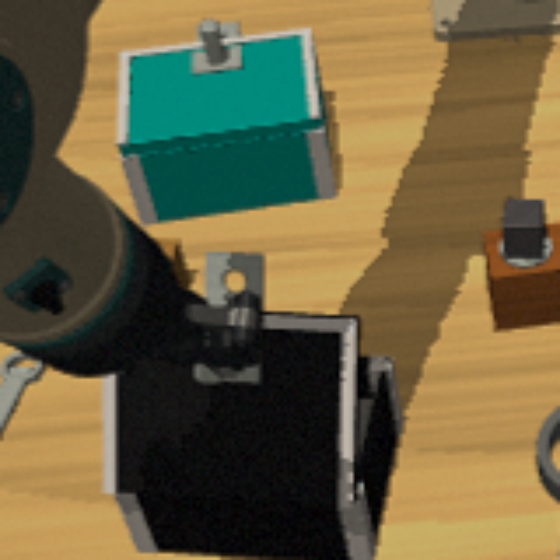

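View pics/f1.png

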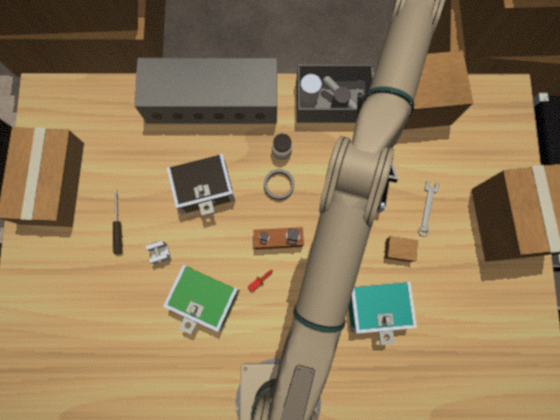

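The right lid stays up, so it is the stiff one, and the left lid is still shut at top (200,183). In the top view the red look-alike pin is now lying at (262,280). It had been standing and I passed about 100 mm above it. I'll check on that, and measure the slim pin now.

```bash
python3 - <<'E'
from h import *
T=cam('top');S=cam('scene')
def blobs(D,box,f):
    x0,y0,w,h=box;im=D["img"][y0:y0+h,x0:x0+w];k=8
    im=cv2.resize(im,None,fx=k,fy=k,interpolation=cv2.INTER_CUBIC).astype(int)
    m=f(im).astype(np.uint8)*255
    cs,_=cv2.findContours(m,cv2.RETR_EXTERNAL,cv2.CHAIN_APPROX_NONE)
    out=[]
    for c in cs:
        if cv2.contourArea(c)<800: continue
        r=cv2.minAreaRect(c); M=cv2.moments(c)
        out.append(((x0+(M['m10']/M['m00']-3.5)/k).round(2) if 0 else round(x0+(M['m10']/M['m00']-3.5)/k,2),round(y0+(M['m01']/M['m00']-3.5)/k,2),np.round(np.array(r[1])/k,1).tolist(),round(r[2],1)))
    return out,im,m
g=lambda im:im.sum(2)/3
sat=lambda im:im.max(2)-im.min(2)
a,im,m=blobs(T,(253,226,24,24),lambda im:(sat(im)<30)&(g(im)<135)&(g(im)>75)); print('T grip',a)
a2,im2,m2=blobs(T,(253,226,24,24),lambda im:(sat(im)<32)); print('T all',a2)
b,imb,mb=blobs(S,(288,188,24,26),lambda im:(sat(im)<30)&(g(im)>48)&(g(im)<110)); print('S top',b)
b2,_,mb2=blobs(S,(288,188,24,26),lambda im:(sat(im)<32)); print('S all',b2)
c=lambda x,h:cv2.resize(np.hstack([x[0].astype(np.uint8),cv2.cvtColor(x[1],cv2.COLOR_GRAY2RGB),cv2.cvtColor(x[2],cv2.COLOR_GRAY2RGB)]),(798,h))
cv2.imwrite('pics/pin.png',cv2.cvtColor(np.vstack([c((im,m,m2),280),c((imb,mb,mb2),300)]),cv2.COLOR_RGB2BGR))
E
```

```text
T grip [(263.87, 236.07, [8.9, 7.6], 17.7)]
T all [(263.67, 237.18, [9.0, 9.8], 23.2)]
S top [(299.18, 196.85, [7.4, 7.0], 90.0)]
S all [(299.15, 202.55, [10.2, 16.3], 3.2)]
```

View pics/pin.png

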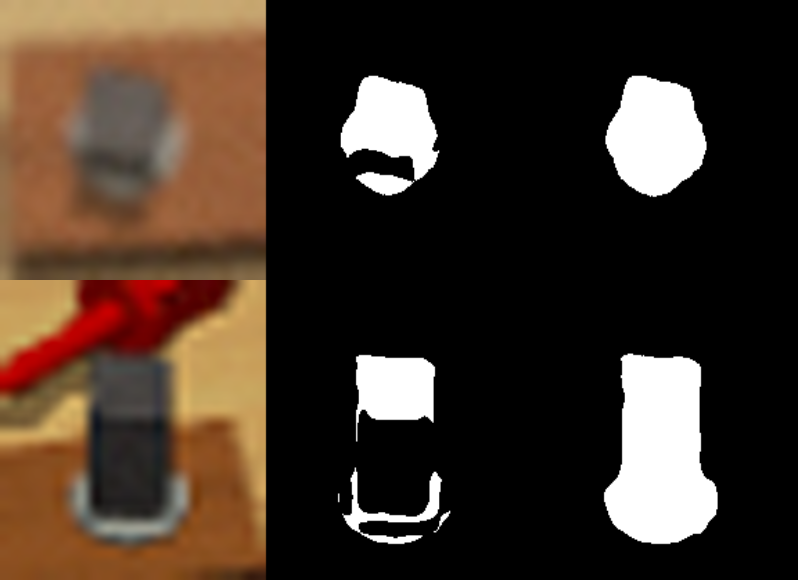

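```bash
python3 - <<'E'
from h import *
T=cam('top');S=cam('scene')
print('griptop',tri([T,S],[(264.1,234.9),(299.2,196.8)]), plane(T,(264.1,234.9),100).round(1),plane(S,(299.2,196.8),100).round(1))
print('collar',tri([T,S],[(263.8,237.9),(299.1,206)]), plane(T,(263.8,237.9),64).round(1),plane(S,(299.1,206),64).round(1))
# rack corners from rackT (10x, origin 250,225) and rackS (origin 250,185)
t=[(35,50),(528,22),(535,205),(40,222)]; s=[(590,150),(82,212),(105,342),(622,272)]
tt=[(250+x/10-.5,225+y/10-.5) for x,y in t]; ss=[(250+x/10-.5,185+y/10-.5) for x,y in s]
# own: t: (+x,+y),(+x,-y),(-x,-y),(-x,+y); s: (-x,+y),(-x,-y),(+x,-y),(+x,+y)
for D,p,P in((T,tt,[[25,70],[25,-70],[-25,-70],[-25,70]]),(S,ss,[[-25,70],[-25,-70],[25,-70],[25,70]])):
    th,c,r=fit(P,[plane(D,q,60)[:2] for q in p]); print('rack',th.round(3),c.round(1),r.round(1),'slim',(c+40*np.array([-np.sin(th),np.cos(th)])).round(1))
plan([640,-150,300],.0)
E
```

```text
griptop (array([446.29371848,  36.87304132,  99.9770298 ]), [0.030623624673529942, 0.030623624673516647]) [446.3  36.8 100. ] [446.3  36.9 100. ]
collar (array([443.29291346,  37.78187872,  63.15245955]), [0.4934394652634668, 0.49343946526343757]) [443.2  38.3  64. ] [444.1  37.2  64. ]
rack 0.042 [446.4  -1.2] [1.4 1.  1.6 1. ] slim [444.7  38.7]
rack 0.053 [445.7  -2. ] [1.3 0.6 0.8 1.8] slim [443.6  37.9]
shift [ 8.34 -2.98 -8.55] turn [ 2.59 -9.87 27.89] | at [ 683.7 -244.5  234.4] clock 10.3
```

```bash
python3 -m inch '[0.6,3,-4,0,0,0,8, 0.6,8.3,-3,-8.5,2.6,-9.9,27.9, 0.6,8.3,-3,-8.5,2.6,-9.9,27.9, 0.6,8.3,-3,-8.5,2.6,-9.9,27.9, 0.6,8.3,-3,-8.5,2.6,-9.9,27.9, 0.6,8.3,-3,-8.5,2.6,-9.9,27.9]'; python3 -c "
from h import *
plan([444.7,37.8,150],-.13)"
```

```text
clock: 10.9
eef_pos: [638.7, -149.4, 301.6]
tool_rot: [-1.57, 0.002, -3.14]
force: [0.6, 0.2, 1.5]
width: 51.1
shift [ 19.39  15.12 -18.77] turn [-0.01  7.56 -0.12] | at [ 638.7 -149.4  301.6] clock 10.9
```

```bash
python3 -m inch '[0.6,19.4,15,-18.8,0,7.6,0, 0.6,19.4,15,-18.8,0,7.6,0, 0.6,19.4,15,-18.8,0,7.6,0, 0.6,19.4,15,-18.8,0,7.6,0, 0.6,19.4,15,-18.8,0,7.6,0, 0.6,19.4,15,-18.8,0,7.6,0, 0.6,19.4,15,-18.8,0,7.6,0, 0.6,19.4,15,-18.8,0,7.6,0, 0.6,19.4,15,-18.8,0,7.6,0, 0.6,19.4,15,-18.8,0,7.6,0]'; python3 -c "
from h import *
plan([444.7,37.8,70],-.13)
c=cam('scene');d=cam('top')
cv2.imwrite('pics/g2.png',cv2.cvtColor(np.hstack([cv2.resize(c['img'][130:290,220:380],(400,400)),cv2.resize(d['img'][150:310,200:360],(400,400))]),cv2.COLOR_RGB2BGR))"
```

```text
clock: 11.9
eef_pos: [449.7, 35.7, 150.3]
tool_rot: [-1.57, 0.005, 3.007]
force: [-0.2, -0.9, 0.1]
width: 50.9
shift [ 0.57  8.03 -0.15] turn [-0.04 -0.26 -0.31] | at [449.7  35.7 150.3] clock 11.9
```

View pics/g2.png

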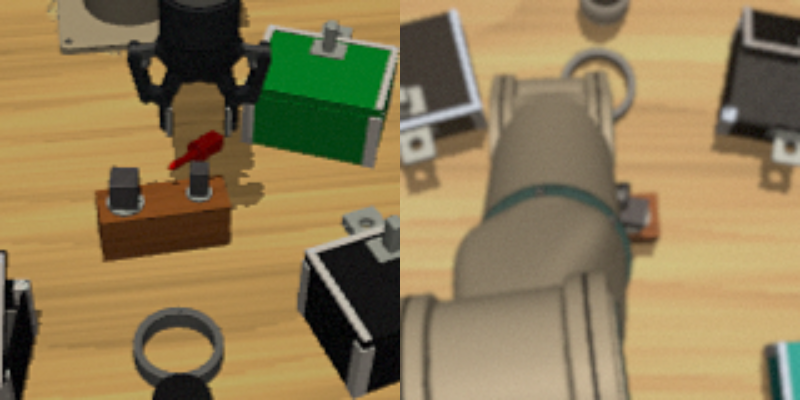

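The gripper is centred over the slim pin at scene crop (200,180), and the red pin is lying flat and clear of it. Lowering to settle, then descending.

```bash
python3 -m inch '[0.5,0.4,3,-0.1,0,0,0, 0.5,0.4,3,-0.1,0,0,0, 0.5,0.4,3,-0.1,0,0,0]'; python3 -c "
from h import *
plan([444.9,37.6,70],-.13)"
```

```text
clock: 12.3
eef_pos: [443.5, 37.9, 119.9]
tool_rot: [-1.57, 0.002, 3.009]
force: [0.1, 0.5, 0.3]
width: 42.4
shift [-0.14  4.99  0.  ] turn [-0.06 -0.17 -0.09] | at [443.5  37.9 119.9] clock 12.3
```

```bash
python3 -m inch '[0.5,-0.1,2,0,0,0,0, 0.5,-0.1,5,0,0,0,0, 0.5,-0.1,5,0,0,0,0, 0.5,-0.1,5,0,0,0,0, 0,-0.1,5,0,0,0,0, 0,-0.1,5,0,0,0,0, 0,-0.1,5,0,0,0,0, 0,-0.1,5,0,0,0,0, 0,-0.1,5,0,0,0,0, 0,-0.1,5,0,0,0,0]'
```

```text
clock: 13.3
eef_pos: [445.5, 38.3, 71.3]
tool_rot: [-1.571, 0.005, 3.009]
force: [-0.3, 0.0, 5.3]
width: 18.9
```

Gripped at 18.9 mm (20 mm grip). Lifting 12 cm.

```bash
python3 -m inch '[0,0,-3,0,0,0,0, 0,0,-6,0,0,0,0, 0,0,-9,0,0,0,0, 0,0,-12,0,0,0,0, 0,0,-12,0,0,0,0, 0,0,-12,0,0,0,0]'; python3 -c "
from h import *
plan([527.5,198,185],.261)
c=cam('scene');d=cam('top')
cv2.imwrite('pics/i2.png',cv2.cvtColor(np.hstack([cv2.resize(c['img'][100:260,240:400],(400,400)),cv2.resize(d['img'][120:280,160:320],(400,400))]),cv2.COLOR_RGB2BGR))
for k in range(1):
  e=d['img'][195:222,192:222];cv2.imwrite('pics/ear.png',cv2.cvtColor(cv2.resize(e,None,fx=16,fy=16,interpolation=cv2.INTER_CUBIC),cv2.COLOR_RGB2BGR))
  e=c['img'][207:232,352:382];cv2.imwrite('pics/earS.png',cv2.cvtColor(cv2.resize(e,None,fx=16,fy=16,interpolation=cv2.INTER_CUBIC),cv2.COLOR_RGB2BGR))
"
```

```text
clock: 13.9
eef_pos: [444.5, 38.5, 190.8]
tool_rot: [-1.571, 0.005, 3.01]
force: [0.3, 0.0, -1.4]
width: 19.2
shift [ -6.13   0.62 -16.9 ] turn [ -0.04 -22.5   -0.28] | at [444.5  38.5 190.8] clock 13.9
```

View pics/i2.png

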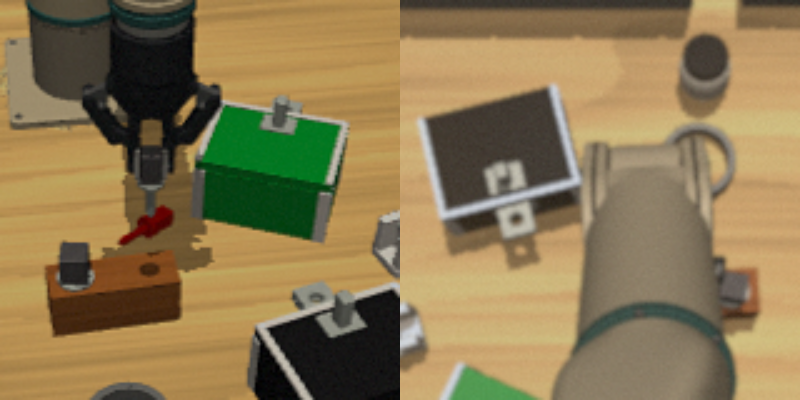

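View pics/ear.png

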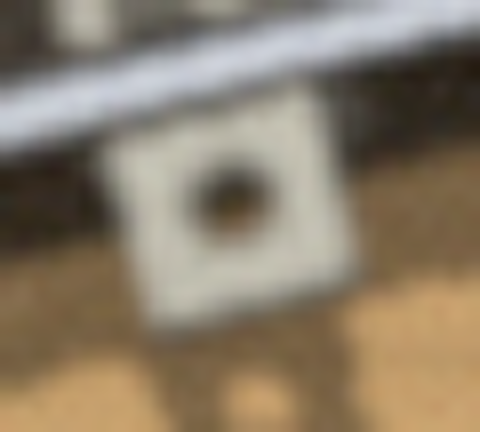

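View pics/earS.png

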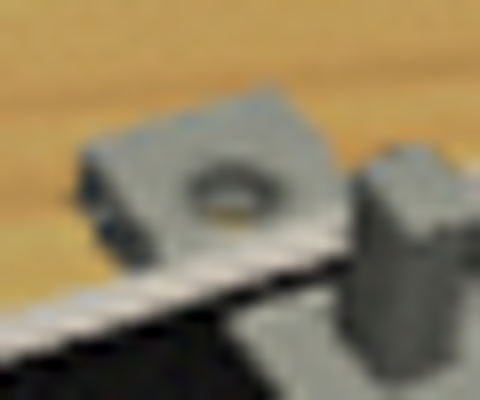

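```bash
python3 - <<'E'
from h import *
T=cam('top');S=cam('scene')
p,q=(206.03,207.15),(366.2,218.4)
print(tri([T,S],[p,q]),plane(T,p,81),plane(S,q,81))
# pin held: shank as seen
c=S['img'][150:215,270:330]
cv2.imwrite('pics/held.png',cv2.cvtColor(cv2.resize(c,None,fx=9,fy=9,interpolation=cv2.INTER_CUBIC),cv2.COLOR_RGB2BGR))
s=ctrl.read_state();p=np.array(s['eef_pos']);print(p)
for dz in(-9,-54): print(dz,proj(S,p+[0,0,dz]))
E
```

```text
(array([527.18148501, 198.15987838,  81.18447385]), [0.39328929161673115, 0.39328929161665505]) [527.30497059 198.57719687  81.        ] [527.00621783 197.8195088   81.        ]
[443.32929264  38.30966287 188.87831614]
-9 [299.81832763 172.56070069]
-54 [299.68220937 186.05246052]
```

View pics/held.png

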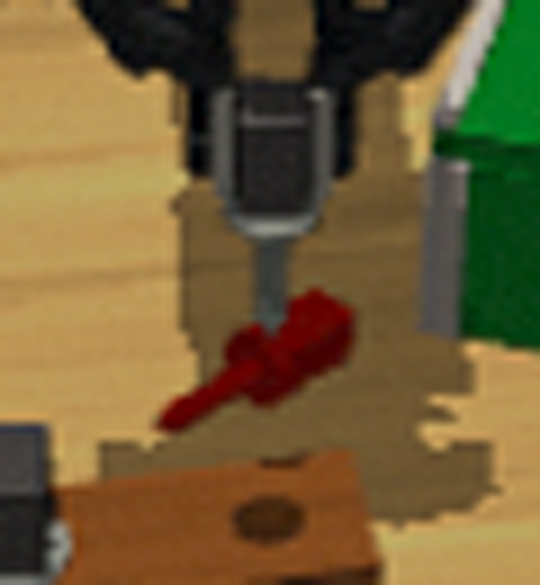

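The pin hangs straight in the grip, tip at held crop (270,325), which matches the predicted tip pixel. Both views put the eyelet at (527.2, 198.2, 81.2). Moving above it.

```bash
python3 -m inch '[0,-6.1,0.3,-16.9,0,-22.5,0, 0,-6.1,0.3,-16.9,0,-22.5,0, 0,-6.1,0.3,-16.9,0,-22.5,0, 0,-6.1,0.3,-16.9,0,-22.5,0, 0,-6.1,0.3,-16.9,0,-22.5,0, 0,-6.1,0.3,-16.9,0,-22.5,0, 0,-6.1,0.3,-16.9,0,-22.5,0, 0,-6.1,0.3,-16.9,0,-22.5,0, 0,-6.1,0.3,-16.9,0,-22.5,0]'; python3 -c "
from h import *
plan([527.9,198.2,150],.261)"
```

```text
clock: 15.0
eef_pos: [526.7, 196.7, 186.8]
tool_rot: [-1.569, 0.002, -2.882]
force: [0.2, -0.1, -0.6]
width: 19.0
shift [-0.15  3.68 -0.12] turn [-0.11 -0.11 -0.09] | at [526.7 196.7 186.8] clock 15.0
```

```bash
python3 -m inch '[0,-0.1,2,-0.1,0,0,0, 0,-0.1,3.6,-0.1,0,0,0, 0,-0.1,3.6,-0.1,0,0,0, 0,-0.1,3.6,-0.1,0,0,0, 0,-0.1,3.6,-0.1,0,0,0]'; python3 -c "
from h import *
plan([527.9,198.2,150],.261)
S=cam('scene')
c=S['img'][175:235,335:395]
cv2.imwrite('pics/j.png',cv2.cvtColor(cv2.resize(c,None,fx=10,fy=10,interpolation=cv2.INTER_CUBIC),cv2.COLOR_RGB2BGR))
T=cam('top');c=T['img'][180:230,180:230]
cv2.imwrite('pics/jt.png',cv2.cvtColor(cv2.resize(c,None,fx=10,fy=10,interpolation=cv2.INTER_CUBIC),cv2.COLOR_RGB2BGR))
p=np.array(ctrl.read_state()['eef_pos']);
for dz in(-11,-56): print(dz,(proj(S,p+[0,0,dz])-[335,175]+.5)*10)
"
```

```text
clock: 15.5
eef_pos: [528.3, 199.1, 151.7]
tool_rot: [-1.569, 0.004, -2.881]
force: [-0.3, 0.4, -0.2]
width: 19.0
shift [0.06 0.17 0.07] turn [-0.08 -0.03 -0.2 ] | at [528.3 199.1 151.7] clock 15.5
-11 [352.92883529 273.08735964]
-56 [330.51220492 401.73662772]
```

View pics/j.png

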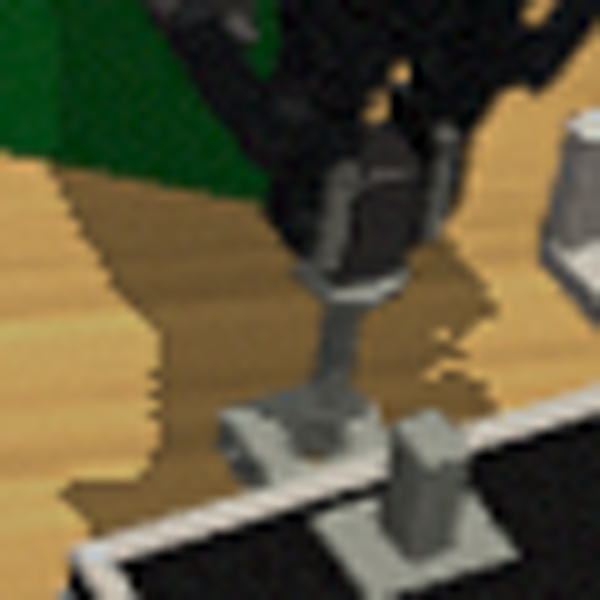

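View pics/jt.png

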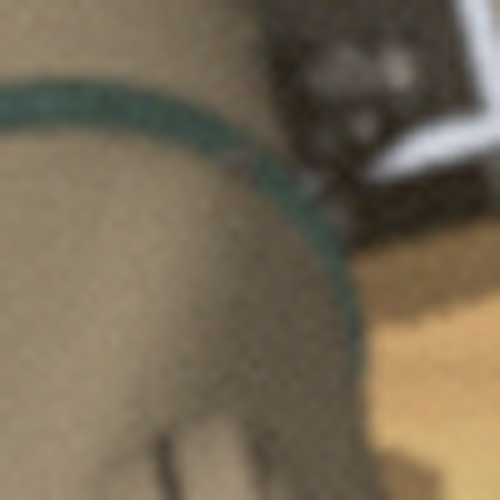

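The scene crop shows the shank tip at (330,405), right over the eyelet at (318,438). It needs about 1 mm of correction towards -x and -y. Inserting gently.

```bash
python3 -m inch '[0,0.1,0,0.1,0,0,0, 0,0.1,0.5,0.1,0,0,0, 0,0.1,1,0.1,0,0,0, 0,0.1,1.4,0.1,0,0,0, 0,0.1,1.8,0.1,0,0,0, 0,0.1,2.2,0.1,0,0,0, 0,0.1,2.2,0.1,0,0,0]'; python3 -c "
from h import *
S=cam('scene')
c=S['img'][175:235,335:395]
cv2.imwrite('pics/k.png',cv2.cvtColor(cv2.resize(c,None,fx=10,fy=10,interpolation=cv2.INTER_CUBIC),cv2.COLOR_RGB2BGR))
"
```

```text
clock: 16.3
eef_pos: [526.6, 197.6, 128.0]
tool_rot: [-1.569, 0.001, -2.881]
force: [0.2, -0.0, -0.9]
width: 19.3
```

View pics/k.png

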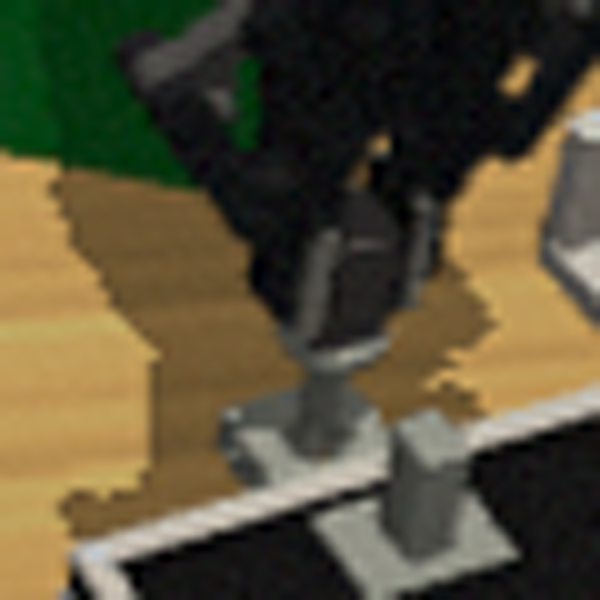

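The tip is in the eyelet at crop (318,440): TCP z is 128, so the tip is at about z 72, with no force. Continuing down.

```bash
python3 -m inch '[0,0,0.6,0,0,0,0, 0,0,1.2,0,0,0,0, 0,0,1.8,0,0,0,0, 0,0,2.4,0,0,0,0, 0,0,2.9,0,0,0,0, 0,0,3.2,0,0,0,0, 0,0,3.4,0,0,0,0, 0,0,3.4,0,0,0,0]'; python3 -c "
from h import *
s=ctrl.read_state();print(s['eef_pos'],s['force'])"
```

```text
clock: 17.15
eef_pos: [527.0, 197.7, 94.5]
tool_rot: [-1.569, 0.002, -2.881]
force: [0.1, 0.5, -1.2]
width: 19.5
[526.99360376 197.74606647  94.51633887] [ 0.075352    0.45416769 -1.20697188]
```

```bash
python3 -m inch '[0,0,0.1,0,0,0,0, 0,0,0.2,0,0,0,0, 0,0,0.3,0,0,0,0, 0,0,0.3,0,0,0,0]'; python3 -c "
from h import *
s=ctrl.read_state();print(s['eef_pos'],s['force'])
S=cam('scene')
c=S['img'][175:235,335:395]
cv2.imwrite('pics/l.png',cv2.cvtColor(cv2.resize(c,None,fx=10,fy=10,interpolation=cv2.INTER_CUBIC),cv2.COLOR_RGB2BGR))"
```

```text
clock: 17.55
eef_pos: [527.3, 197.8, 92.3]
tool_rot: [-1.569, 0.002, -2.881]
force: [-0.5, -0.9, 3.9]
width: 19.0
[527.25252348 197.83182171  92.33085154] [-0.50160786 -0.86932072  3.90887996]
```

View pics/l.png

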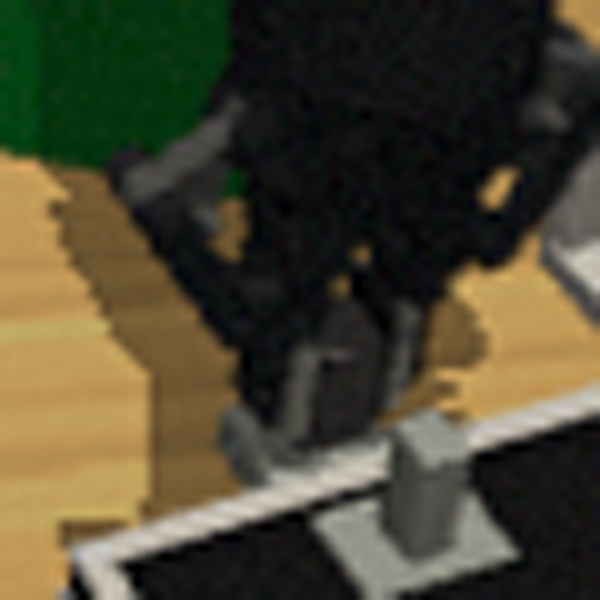

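The collar is on the ear, at TCP z 92.3 as expected, with 4 N of contact. Opening moderately because of the nearby clamp, and backing straight up.

```bash
python3 -m inch '[0.45,0,0,0,0,0,0, 0.45,0,0,0,0,0,0, 0.45,0,0,0,0,0,0, 0.45,0,0,0,0,0,0, 0.45,0,-2,0,0,0,0, 0.45,0,-5,0,0,0,0, 0.45,0,-9,0,0,0,0, 0.45,0,-14,0,0,0,0, 0.45,0,-14,0,0,0,0, 0.45,0,-14,0,0,0,0]'; python3 -c "
from h import *
plan([450,0,260],.0)"
```

```text
clock: 18.6
eef_pos: [527.4, 198.1, 233.0]
tool_rot: [-1.57, 0.005, -2.881]
force: [-0.4, 0.2, -0.5]
width: 38.4
shift [12.57 -2.74 17.15] turn [-0.03 14.94 -0.28] | at [527.4 198.1 233. ] clock 18.6
```

```bash
python3 -m inch '[0.45,12,-4,25,0,15,0, 0.45,12,-4,25,0,15,0, 0.45,12,-4,25,0,15,0, 0.45,12,-4,25,0,15,0, 0.45,12,-4,25,0,15,0, 0.45,12,-4,25,0,15,0, 0.45,12,-4,25,0,15,0, 0.45,12,-4,25,0,15,0, 0.45,12,-4,25,0,15,0]'; python3 -c "
from h import *
S=cam('scene');T=cam('top')
cv2.imwrite('pics/m.png',cv2.cvtColor(S['img'],cv2.COLOR_RGB2BGR));cv2.imwrite('pics/mt.png',cv2.cvtColor(T['img'],cv2.COLOR_RGB2BGR))
a=cv2.resize(S['img'][195:235,345:385],(400,400),interpolation=cv2.INTER_CUBIC);b=cv2.resize(T['img'][185:225,185:225],(400,400),interpolation=cv2.INTER_CUBIC)
cv2.imwrite('pics/mc.png',cv2.cvtColor(np.hstack([a,b]),cv2.COLOR_RGB2BGR))
for z in (81,85,121): print(z,(proj(S,[527.2,198,z])-[345,195]+.5)*10,(proj(T,[527.2,198,z])-[185,185]+.5)*10)
"
```

```text
clock: 19.5
eef_pos: [474.8, -73.1, 270.8]
tool_rot: [-1.571, 0.0, -3.141]
force: [-0.1, 0.2, -0.0]
width: 38.4
81 [217.88308869 239.48353702] [217.37060684 226.86662879]
85 [219.76743899 228.57716177] [215.37277623 223.8911445 ]
121 [237.18714747 127.75414769] [196.82915152 196.27305539]
```

View pics/m.png

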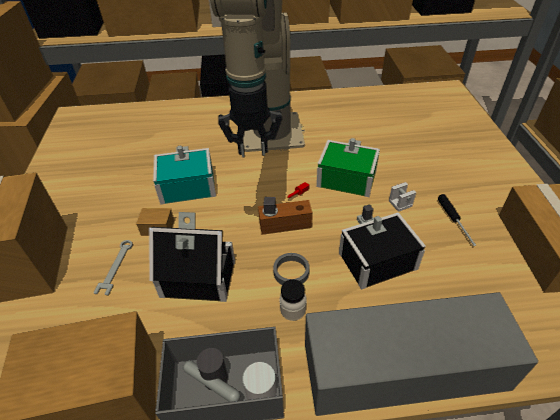

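View pics/mt.png

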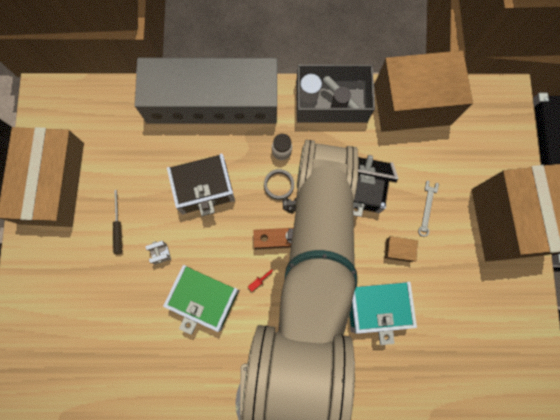

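View pics/mc.png

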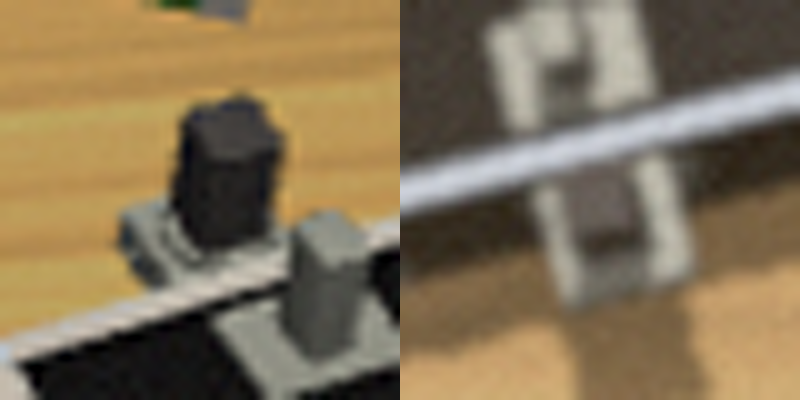

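In the close-up the pin stands upright in the left eyelet. Its grip top is at scene crop (235,125) and top crop (200,200), against predictions of (237,128) and (197,196). The left lid is shut, the right lid stands open, the bystanders are in place and the robot is clear.

```bash
python3 -c "
from cell import ctrl,finish_job
s=ctrl.read_state();print(abs(s['qd']).max(),s['force'])
print(finish_job())"
```

```text
0.004766624757634813 [ 0.60120768  0.21097218 -0.2056586 ]
the job is handed in; nothing more can be done
None
```

Both cases are checked: the left (+y) one is good and locked with the slim pin, and the right one is stiff, left open as rejected. The job was handed in at about 19.6 s; no verdict is reported.

- **Hinge checks:** I lifted each lid by its tab to about 55° and let go. The left lid dropped shut; the right lid stayed up.
- **Pin:** I took the slim pin from the rack's +y hole and pushed it down through the left eyelet. The collar met the ear at the expected height, with about 4 N of contact.
- **Last pictures:** The pin stands upright, within about half a pixel (roughly 1–2 mm) of its predicted place in both views. The left lid is shut and the right lid open. The thick pin and the other bench items appear unmoved, and the robot was still and clear of everything.

Not everything agreed:
- **Eyelet position:** The lid outline and the direct view of the eyelet put it about 2 mm apart in x. I used the direct view, and the pin went in without force.
- **Red look-alike pin:** It was standing at the start and was found lying down partway through. I never went near it on purpose; the gripper passed about 100 mm above it, and I don't know why it fell.

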